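# Mugs on the hooks, stoppers spread to dry

## Robot

A 6-joint arm with a two-finger parallel gripper is mounted at the origin on the work surface. World frame = base frame: x ahead of the robot, y to its left, z up, the work surface at z = 0. Lengths are in mm, angles in degrees, forces in N, time in s.
With the tool pointing down it reaches from about 250 to 775 mm from the base axis. Payload 4 kg.
Tool frame: the origin (TCP) lies midway between the tips of the shut fingers; the grasp point (between the pads) lies 19 mm behind it (ctrl.pinch_z is the distance from the TCP to the grasp point, in mm); z points along the fingers, y is the line along which they close (so a half turn about z gives the same grasp; the last joint's range is limited). The gripper opens to 94 mm and grips with 3 to 60 N. Pads are 16 mm wide; open, the fingers measure 119 mm over their backs; the gripper's body (75 mm by 177 mm) begins 78 mm behind the grasp point.
Start: joints at [-81.767, 4.996, 78.535, -0, 96.463, -5.907], TCP at [134.362, -533.355, 205.506] pointing down, gripper open.
Joint ranges: [-177.83, 177.83], [-43.37, 116.18], [15.69, 146.23], [-61.86, 241.86], [9.47, 152.12], [-147.06, 147.06]. Speed limits (degrees/s): [159.86, 159.86, 180, 180, 180, 180].

## Interface

Orientations are given as a 3x3 rotation matrix whose columns are the frame's x, y, z axes.
In Python, from rig import ctrl, viewer, job gives the robot as it stands.
- The arm moves only by the tool apply_moves, never from a script. Its argument "commands" is a list of rows, each an object with "xyz": the shift along the world's x, y, z as a fraction of full scale, a list of three; "rotation": the turn, a rotation vector about the world's x, y, z as a fraction of full scale, a list of three; "jaw": the finger opening in mm, from 0 to 94. A call has 1 to 10 rows; each row shifts and turns the commanded pose from where the row before left it; what a row does not reach is not made up. Full scale, the value 1, is 120 mm for a shift and 360 degrees for a turn. A row lasts 1/8 s, in which the tool goes at most 62.5 mm and 10.7 degrees, less where a joint would pass 70% of its speed; a pose out of reach is approached as far as the arm can. A call with a number of a shift or a turn outside -1 to 1 is refused whole. A call with a gripper value outside its range is refused whole. The fingers move at their own pace and stop on an object; "newtons" is the grip in N (left out, the last holds). Time passes only in rows, so rows that do not move let the fingers close. It gives the time, the measured TCP pose, the force, the opening and the grip force at its end, in the units of the state.
- ctrl.get_state(): the state, without advancing time (a new reading comes with each control period).
- viewer.get_image(name): name is "scene" or "top" or "wrist"; returns a dict with "image" (480x640x3 uint8, red, green, blue), "vfov" (degrees; the focal length in pixels is half the picture's height over the tangent of half this angle, whatever the lens; pixels are square), "cx", "cy" (the principal point, pixels), "world_to_cam" (4x4, takes a point from world to camera coordinates). Camera axes: x right, y down, z forward; pixel columns grow to the right and rows downward; lengths in mm; the calibration is good to about 2 mm. A picture is of the moment at which its call begins. There is no depth.
- job.close_job(): hands the job in; it is judged then, once.
The state is a dict: "time": time; "joints": joint angles; "qvel": joint speeds; "tau": joint torques, N m; "tcp_pos": TCP position; "eef_rot": TCP orientation; "ft_force": force on the tool from outside, world axes, zero at the start; "ft_torque": the same for the moment, N m; "opening": finger opening in mm; "finger_force": force on a finger pad.
Only numpy, scipy, OpenCV 4.12 (cv2) and the standard library are available. Lean on these libraries where they do the work, as an engineer would, in place of code of your own. Each camera call takes 0.05 s, during which the arm holds its last target. There are 200 camera calls.

## Task

Set the rinsed things out to dry: hang every mug by its handle on the rack, one mug to a hook, and spread the heap of cork stoppers over the drying tray in a single layer, all inside the rim, with at least 30 mm of free space between any two of them. Leave the other things on the counter where they are.

Things in the scene. Friction and masses are not known exactly. Their poses are not given: they have to be found in the camera images.
- tray: fixed ceramic drying tray, 240 mm (its x) by 340 mm (its y); origin at the middle of the underside, z up. The rim is 6 mm thick and 14 mm high; the floor inside (228 x 328 mm) carries 17 ribs that run along x, 9 mm wide and 19 mm apart, whose tops lie 9 mm above the origin, and things rest on these
- rack: fixed rack: a wooden rail 400 mm long (along its y) with its top 193 mm above the counter, on two 12 mm posts at y = -185 and +185 mm. Origin on the counter under the rail's middle, z up. Three steel hooks stick out of the rail towards the rack's -x, 125 mm apart. Nothing of the rack is higher than 200 mm
- hook0 (a point): lowest point (wire centre line) of the hook at y = -125 mm of the rack; axes as the rack's; 65 mm in front of the rail's middle plane, 180 mm above the counter. The wire is 8 mm thick; from here it rises 4 mm back to the rail, and in front turns up to an end 28 mm further towards -x and 13 mm higher
- hook1 (a point): lowest point (wire centre line) of the hook at y = 0 mm of the rack; axes as the rack's; 65 mm in front of the rail's middle plane, 180 mm above the counter. The wire is 8 mm thick; from here it rises 4 mm back to the rail, and in front turns up to an end 28 mm further towards -x and 13 mm higher
- hook2 (a point): lowest point (wire centre line) of the hook at y = 125 mm of the rack; axes as the rack's; 65 mm in front of the rail's middle plane, 180 mm above the counter. The wire is 8 mm thick; from here it rises 4 mm back to the rail, and in front turns up to an end 28 mm further towards -x and 13 mm higher
- mug1: ceramic mug, 64 mm across, 75 mm tall, 200 g. Origin: middle of the underside; z to the mouth, +y to the handle. Handle: 8 mm round bar, a loop in the y-z plane from 12 to 64 mm up, out to y = 64 mm; its opening is y 32 to 56 mm, z 20 to 56 mm. Starts upright in the drying tray; two or three mugs are present. Once hung it swings a few seconds, then hangs handle uppermost
- mug1_eye (a point): centre of the opening in mug 1's handle: 44 mm from the mug's axis along its +y, 38 mm above its underside; axes as the mug's
- mug2: ceramic mug, 64 mm across, 75 mm tall, 200 g. Origin: middle of the underside; z to the mouth, +y to the handle. Handle: 8 mm round bar, a loop in the y-z plane from 12 to 64 mm up, out to y = 64 mm; its opening is y 32 to 56 mm, z 20 to 56 mm. Starts upright on the counter; two or three mugs are present. Once hung it swings a few seconds, then hangs handle uppermost
- mug2_eye (a point): centre of the opening in mug 2's handle: 44 mm from the mug's axis along its +y, 38 mm above its underside; axes as the mug's
- mug3: ceramic mug, 64 mm across, 75 mm tall, 200 g. Origin: middle of the underside; z to the mouth, +y to the handle. Handle: 8 mm round bar, a loop in the y-z plane from 12 to 64 mm up, out to y = 64 mm; its opening is y 32 to 56 mm, z 20 to 56 mm. Starts upright on the counter; two or three mugs are present. Once hung it swings a few seconds, then hangs handle uppermost
- mug3_eye (a point): centre of the opening in mug 3's handle: 44 mm from the mug's axis along its +y, 38 mm above its underside; axes as the mug's
- cork1: chunky cork jar stopper, a plain disc 40 mm across and 26 mm tall, 30 g. Origin: its middle; z is its axis. Starts in the heap at the tray's -y end: bottom layer, hardly 2 mm from its neighbours. All stoppers are alike; five or six are present
- cork2: chunky cork jar stopper, a plain disc 40 mm across and 26 mm tall, 30 g. Origin: its middle; z is its axis. Starts in the heap at the tray's -y end: bottom layer, hardly 2 mm from its neighbours. All stoppers are alike; five or six are present
- cork3: chunky cork jar stopper, a plain disc 40 mm across and 26 mm tall, 30 g. Origin: its middle; z is its axis. Starts in the heap at the tray's -y end: bottom layer, hardly 2 mm from its neighbours. All stoppers are alike; five or six are present
- cork4: chunky cork jar stopper, a plain disc 40 mm across and 26 mm tall, 30 g. Origin: its middle; z is its axis. Starts in the heap at the tray's -y end: standing on top of three others; may be absent. All stoppers are alike; five or six are present
- cork5: chunky cork jar stopper, a plain disc 40 mm across and 26 mm tall, 30 g. Origin: its middle; z is its axis. Starts in the heap at the tray's -y end: bottom layer, hardly 2 mm from its neighbours; may be absent. All stoppers are alike; five or six are present
- cork6: chunky cork jar stopper, a plain disc 40 mm across and 26 mm tall, 30 g. Origin: its middle; z is its axis. Starts in the heap at the tray's -y end: bottom layer, hardly 2 mm from its neighbours; may be absent. All stoppers are alike; five or six are present
- pump: bystander: chrome soap pump, 66 mm across, 161 mm tall, behind the tray. Origin: middle of the underside
- brush: bystander: plastic dish brush, 200 mm long, lying along x on the counter between tray and mugs. Origin: underside, near its middle
- pan_lid: bystander: upturned steel pan lid, 180 mm across, 42 mm high, right of the tray. Origin: middle of the underside
- scraper: bystander: grey silicone scraper, 200 mm long, 50 mm wide, lying flat behind the tray. Origin: underside, near its middle
- glass: bystander: drinking glass, 68 mm across, 100 mm tall, left of the rack. Origin: middle of the underside
- soap_bottle: bystander: clear plastic bottle, 64 mm across, 190 mm tall, left of the mugs. Origin: middle of the underside
Not all that is in view belongs to the job. Leave any purple or red look-alike of the mug1 alone.

How it is judged (in metres and radians):
At the end, for the whole second after the job is handed in: Each mug hangs at rest by its handle, opening's centre within 35 mm of a hook's lowest point, one to a hook. Each stopper rests on the ribs (middle 10 to 36 mm above the tray's origin), within 105 mm (x) and 155 mm (y) of the tray's middle, middles 66 mm apart or more ((distance between mug1_eye and hook0 below 0.035 m or distance between mug1_eye and hook1 below 0.035 m or distance between mug1_eye and hook2 below 0.035 m) and contact force between each of mug1, mug2, mug3 and rack above 0.3 N and linear speed of each of mug1, mug2, mug3 below 0.06 m/s and (distance between mug2_eye and hook0 below 0.035 m or distance between mug2_eye and hook1 below 0.035 m or distance between mug2_eye and hook2 below 0.035 m) and (distance between mug3_eye and hook0 below 0.035 m or distance between mug3_eye and hook1 below 0.035 m or distance between mug3_eye and hook2 below 0.035 m) and distance between mug1_eye and mug2_eye above 0.07 m and distance between each of mug1_eye, mug2_eye and mug3_eye above 0.07 m and z of cork1 in the frame of tray between 0.01 and 0.036 m and linear speed of each of cork1, cork2, cork3, cork4, cork5, cork6 below 0.05 m/s and x of cork1 in the frame of tray between -0.105 and 0.105 m and y of cork1 in the frame of tray between -0.155 and 0.155 m and horizontal distance between cork1 and cork2 above 0.066 m and horizontal distance between each of cork1, cork2 and cork3 above 0.066 m and horizontal distance between each of cork1, cork2, cork3 and cork4 above 0.066 m and horizontal distance between each of cork1, cork2, cork3, cork4 and cork5 above 0.066 m and horizontal distance between each of cork1, cork2, cork3, cork4, cork5 and cork6 above 0.066 m and z of cork2 in the frame of tray between 0.01 and 0.036 m and x of cork2 in the frame of tray between -0.105 and 0.105 m and y of cork2 in the frame of tray between -0.155 and 0.155 m and z of cork3 in the frame of tray between 0.01 and 0.036 m and x of cork3 in the frame of tray between -0.105 and 0.105 m and y of cork3 in the frame of tray between -0.155 and 0.155 m and z of cork4 in the frame of tray between 0.01 and 0.036 m and x of cork4 in the frame of tray between -0.105 and 0.105 m and y of cork4 in the frame of tray between -0.155 and 0.155 m and z of cork5 in the frame of tray between 0.01 and 0.036 m and x of cork5 in the frame of tray between -0.105 and 0.105 m and y of cork5 in the frame of tray between -0.155 and 0.155 m and z of cork6 in the frame of tray between 0.01 and 0.036 m and x of cork6 in the frame of tray between -0.105 and 0.105 m and y of cork6 in the frame of tray between -0.155 and 0.155 m); the robot touches nothing.
It fails at once if a bystander is shoved more than 40 mm or knocked over (distance of any of pump, brush, pan_lid, scraper, glass, soap_bottle from where it was at the start of the episode above 0.04 m or angle between any of pump, brush, pan_lid, scraper, glass, soap_bottle's own z axis and vertical above 0.6 rad).
Of mug1, mug2, mug3 only 2 to 3 are there at a start; the rules pass over those that are not, and their reading is None.
Of cork4, cork5, cork6 only 2 to 3 are there at a start; the rules pass over those that are not, and their reading is None.
At some moment in a run one of cork1, cork2, cork3, cork4, cork5, cork6 may be knocked a few centimetres aside while the robot is not near it.
It also fails if it takes over 208 s, if anything falls off the work surface, if the arm or the gripper's body presses on something with over 40 N, if the wrist force passes 120 N, or if a joint passes its speed limit or range.

## Working session

There is one attempt and no reset: what is moved stays moved. The work goes in short steps, Python scripts to look and compute and a tool call to move; the robot and the scene stay as the last step left them, time stands still between calls to the robot, and variables do not carry over. Pictures are saved under pics/ and viewed, at most 14 in all, crops included, and the job is handed in when it is done.

Besides the shell and the picture viewer there is one more tool, called after "Call:" by a JSON object that holds its "method" and its "body", one argument or row to a line. apply_moves: Moves the arm, as the interface text tells. Its arguments: {"type":"object","properties":{"commands":{"type":"array","items":{"type":"object","properties":{"xyz":{"type":"array","items":{"type":"number"}},"rotation":{"type":"array","items":{"type":"number"}},"jaw":{"type":"number"}}}},"newtons":{"type":"number"}},"required":["commands"]}

```bash
ls; mkdir -p pics
cat > h.py <<'E'
import numpy as np, cv2
from rig import ctrl, viewer, job
def grab(n,f):
    d=viewer.get_image(n); cv2.imwrite('pics/%s.png'%f,d['image'][:,:,::-1]); np.savez('pics/%s.npz'%f,**{k:np.array(v) for k,v in d.items()}); return d
def load(f): return dict(np.load('pics/%s.npz'%f))
def foc(d): return 240/np.tan(np.radians(float(d['vfov']))/2)
def w2p(d,P):
    P=np.atleast_2d(P); M=d['world_to_cam']; c=P@M[:3,:3].T+M[:3,3]; f=foc(d)
    return np.c_[d['cx']+f*c[:,0]/c[:,2], d['cy']+f*c[:,1]/c[:,2]]
def p2w(d,uv,z):
    uv=np.atleast_2d(uv).astype(float); M=d['world_to_cam']; R=M[:3,:3]; o=-R.T@M[:3,3]; f=foc(d)
    r=np.c_[(uv[:,0]-d['cx'])/f,(uv[:,1]-d['cy'])/f,np.ones(len(uv))]@R
    return o+r*((z-o[2])/r[:,2])[:,None]
E
python3 - <<'E'
from h import *
for n in ('top','scene'):
    d=grab(n,n+'0'); M=d['world_to_cam']; print(n,d['vfov'],d['cx'],d['cy'],(-M[:3,:3].T@M[:3,3]).round(),M[:3,:3].round(3).tolist())
s=ctrl.get_state(); print({k:np.round(v,2).tolist() for k,v in s.items()}, ctrl.pinch_z)
E
```

```text
pics
top 43.73639392407867 322.004388676979 241.63767274716486 [ 329.  -29. 1655.] [[0.016, -1.0, 0.017], [-0.988, -0.019, -0.151], [0.151, -0.014, -0.988]]
scene 45.210936054269126 319.5594489956391 230.1456764549372 [1519.  865. 1052.] [[-0.671, 0.741, 0.013], [0.417, 0.392, -0.82], [-0.613, -0.545, -0.572]]
{'time': 0.1, 'joints': [-81.77, 5.04, 78.61, -0.0, 96.46, -5.91], 'qvel': [0.04, -0.1, -0.2, -0.03, 0.0, 0.0], 'tau': [0.0, -34.13, -30.33, 0.07, 0.03, -0.0], 'tcp_pos': [134.28, -532.85, 204.43], 'eef_rot': [[0.97, 0.24, -0.0], [0.24, -0.97, 0.0], [0.0, -0.0, -1.0]], 'ft_force': [-0.11, 0.39, -0.4], 'ft_torque': [0.02, -0.04, 0.02], 'finger_force': 0.0, 'opening': 94.17} 18.8
```

View pics/top0.png

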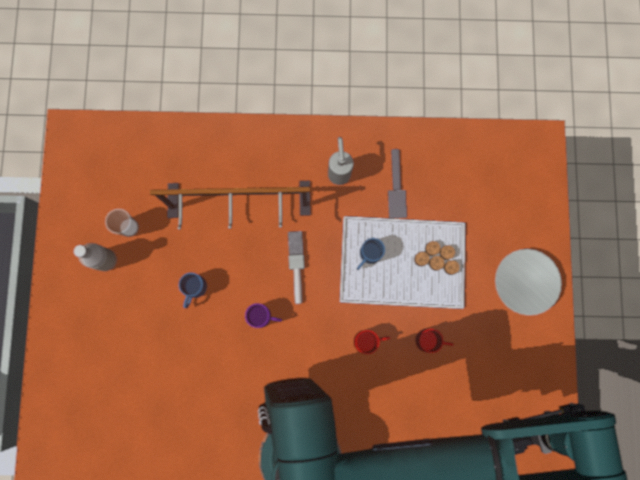

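View pics/scene0.png

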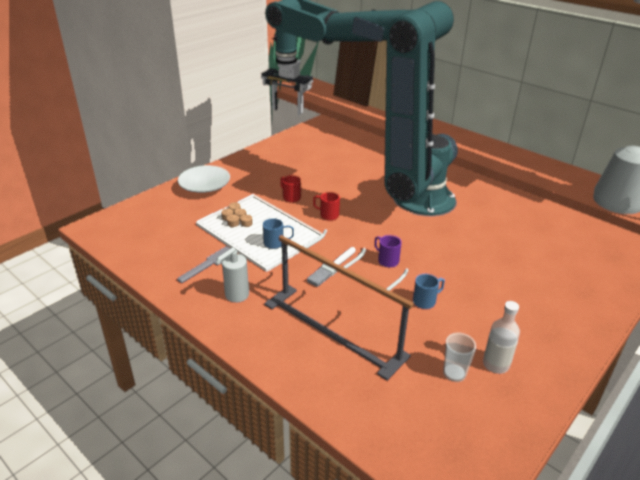

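The top view shows two blue mugs, at (371,250) in the tray and (192,286) on the counter. The cork heap is near (438,257), and the rack hooks are near (180,225), (230,225) and (281,225). The purple and red mugs are decoys. I'll zoom in to measure.

Run:
```python
from h import *
a=cv2.imread('pics/top0.png')
c1=cv2.resize(a[212:312,335:470],None,fx=5.9,fy=5.9,interpolation=cv2.INTER_CUBIC)[:590]
cv2.imwrite('pics/c1.png',c1[:, :797])
c2=cv2.resize(a[175:315,145:315],None,fx=4.2,fy=4.2,interpolation=cv2.INTER_CUBIC)
cv2.imwrite('pics/c2.png',c2)
```

```text
(no output)
```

View pics/c1.png

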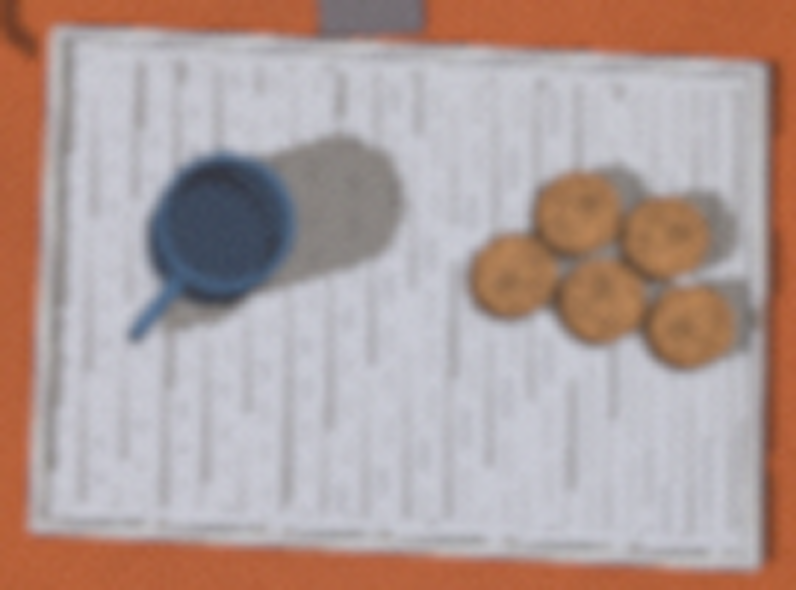

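View pics/c2.png

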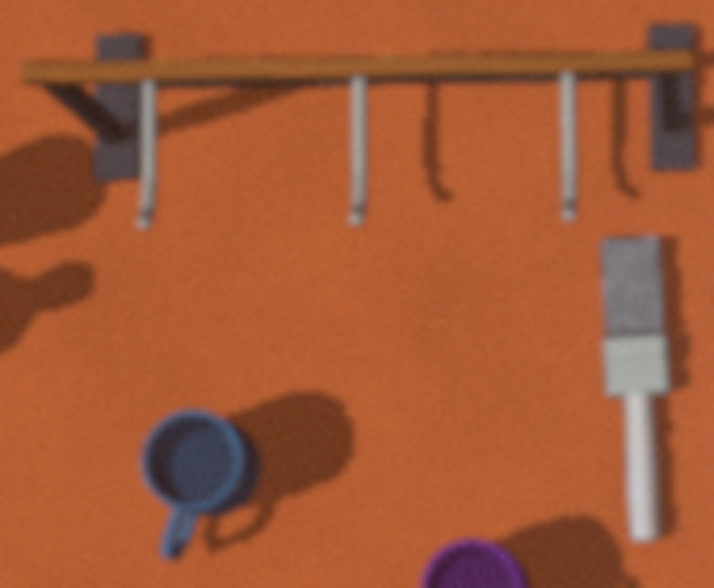

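Run:
```python
from h import *
from scipy.optimize import least_squares
d=load('top0')
C1=lambda p:(np.array(p)+.5)/5.9-.5+[335,212]
C2=lambda p:(np.array(p)+.5)/4.2-.5+[145,175]
def fit(loc,px,x0):
    loc=np.array(loc,float)
    def tr(q):
        c,s=np.cos(q[2]),np.sin(q[2]); return np.c_[q[0]+c*loc[:,0]-s*loc[:,1],q[1]+s*loc[:,0]+c*loc[:,1],loc[:,2]]
    r=least_squares(lambda q:(w2p(d,tr(q))-px).ravel(),x0); q=r.x
    print(q[:2].round(1),np.degrees(q[2]).round(2),'res',r.fun.round(1)); return tr(q)
print('tray'); px=C1([(53,28),(772,63),(762,567),(30,530)])
fit([(120,170,14),(120,-170,14),(-120,-170,14),(-120,170,14)],px,[500,-150,0])
print('rack'); px=C2([(22,72),(693,62),(144,224),(356,220),(570,214)])
fit([(0,200,193),(0,-200,193),(-93,125,195),(-93,0,195),(-93,-125,195)],px,[600,200,0])
print('corks',p2w(d,C1([(515,276),(580,212),(668,237),(603,300),(690,327)]),35).round(1).tolist())
for n,z,c,h in (('mug1',84,C1((222,225)),C1((135,338))),('mug2',75,C2((196,462)),C2((172,552)))):
    a=p2w(d,c,z)[0]; b=p2w(d,h,z-13)[0]; v=b-a; print(n,a.round(1),b.round(1),np.hypot(*v[:2]).round(1),np.degrees(np.arctan2(v[1],v[0])).round(1))
o=p2w(d,[[342,166],[296,268],[528,281],[397,183],[120,222],[90,256]],50).round();print('byst',o.tolist())
r=p2w(d,[[259,316],[367,342],[429,341]],75).round();print(r.tolist())
a=cv2.imread('pics/scene0.png')[185:265,190:330]; cv2.imwrite('pics/c3.png',cv2.resize(a,None,fx=5.5,fy=5.5,interpolation=2))
```

```text
tray
[ 528.8 -277.8] -1.91 res [ 0.2 -0.6 -0.5 -0.2  0.   0.4  0.2  0.4]
rack
[677.7 182.8] 2.14 res [-0.5 -0.   0.3 -0.3 -0.  -0.1  0.3 -0.1 -0.1  0.5]
corks [[535.7, -326.0, 35.0], [566.2, -356.6, 35.0], [555.3, -397.5, 35.0], [525.2, -366.8, 35.0], [513.4, -407.0, 35.0]]
mug1 [ 550.1 -184.9   84. ] [ 499.7 -147.1   71. ] 63.0 143.1
mug2 [449.7 291.1  75. ] [393.8 306.   62. ] 57.8 165.1
byst [[787.0, -104.0, 50.0], [501.0, 17.0, 50.0], [477.0, -610.0, 50.0], [742.0, -256.0, 50.0], [618.0, 497.0, 50.0], [524.0, 571.0, 50.0]]
[[371.0, 110.0, 75.0], [308.0, -173.0, 75.0], [313.0, -335.0, 75.0]]
```

View pics/c3.png

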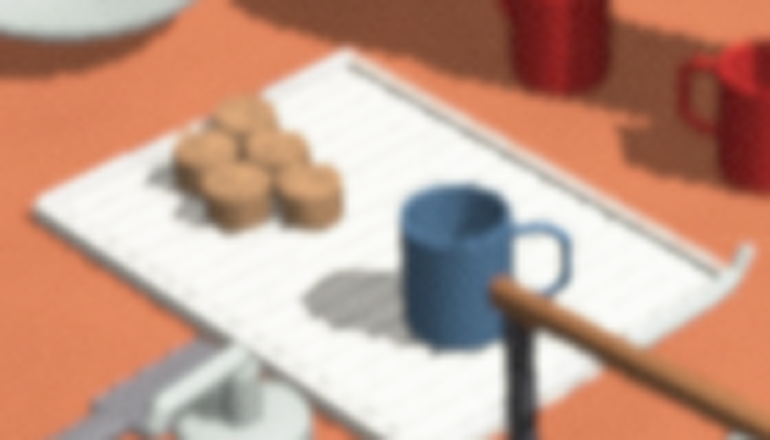

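The crop shows five stoppers in a single layer, with none stacked, and mug1 alone. The fits have residuals under 1 px and the sizes agree. I'll move over the tray to refine with the wrist camera.

Call:
{"method": "apply_moves", "body": {
  "commands": [
    {"xyz":[0.3,0.2,0.2],"rotation":[0,0,0.0278]},
    {"xyz":[0.4,0.3,0.1],"rotation":[0,0,0.0278]},
    {"xyz":[0.4,0.3,0.1],"rotation":[0,0,0.0278]},
    {"xyz":[0.4,0.3,0.1],"rotation":[0,0,0.0278]},
    {"xyz":[0.4,0.3,0.1],"rotation":[0,0,0.0278]},
    {"xyz":[0.4,0.3,0.1],"rotation":[0,0,0.0278]},
    {"xyz":[0.4,0.3,0.1],"rotation":[0,0,0.0278]},
    {"xyz":[0.4,0.3,0.1],"rotation":[0,0,0.0278]},
    {"rotation":[0,0,0.0278],"xyz":[0,0,0]},
    {"rotation":[0,0,0.0278],"xyz":[0,0,0]}
  ]
}}

```text
invalid input
```

Run:
```python
from h import *
d=grab('wrist','w1'); M=d['world_to_cam']; print(d['vfov'],(-M[:3,:3].T@M[:3,3]).round(),M[:3,:3].round(2).tolist())
s=ctrl.get_state(); print({k:np.round(v,2).tolist() for k,v in s.items() if k in('time','tcp_pos','eef_rot','joints')})
print(w2p(d,[[550.1,-184.9,84],[499.7,-147.1,71],[535,-326,35],[528.8,-277.8,0]]).round())
```

```text
68.34842335316058 [ 214. -514.  381.] [[0.24, -0.97, -0.0], [-0.93, -0.23, 0.28], [-0.27, -0.07, -0.96]]
{'time': 0.15, 'joints': [-81.77, 5.03, 78.6, -0.0, 96.46, -5.91], 'tcp_pos': [134.3, -532.92, 204.57], 'eef_rot': [[0.97, 0.24, -0.0], [0.24, -0.97, 0.0], [0.0, -0.0, -1.0]]}
[[-167. -725.]
 [-197. -547.]
 [ 160. -424.]
 [ 115. -364.]]
```

View pics/w1.png

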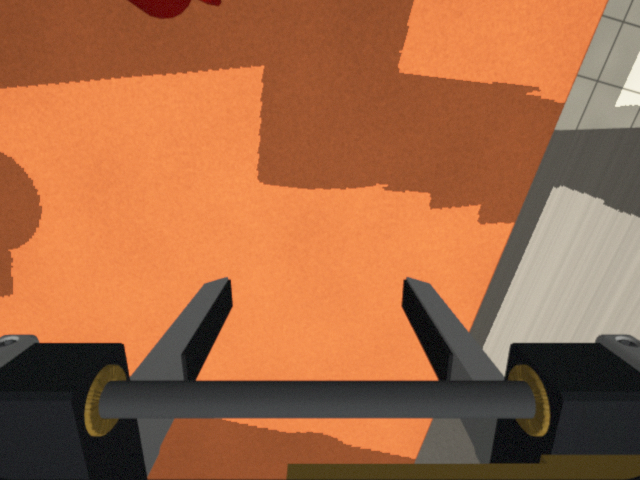

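The wrist view shows only counter because the move was refused. It may want every field, so I'll include jaw and newtons.

Call:
{"method": "apply_moves", "body": {
  "commands": [
    {"xyz":[0.3,0.2,0.2],"rotation":[0,0,0.0278],"jaw":94},
    {"xyz":[0.4,0.3,0.1],"rotation":[0,0,0.0278],"jaw":94},
    {"xyz":[0.4,0.3,0.1],"rotation":[0,0,0.0278],"jaw":94},
    {"xyz":[0.4,0.3,0.1],"rotation":[0,0,0.0278],"jaw":94},
    {"xyz":[0.4,0.3,0.1],"rotation":[0,0,0.0278],"jaw":94},
    {"xyz":[0.4,0.3,0.1],"rotation":[0,0,0.0278],"jaw":94},
    {"xyz":[0.4,0.3,0.1],"rotation":[0,0,0.0278],"jaw":94},
    {"xyz":[0.4,0.3,0.1],"rotation":[0,0,0.0278],"jaw":94},
    {"xyz":[0,0,0],"rotation":[0,0,0.0278],"jaw":94},
    {"xyz":[0,0,0],"rotation":[0,0,0.0278],"jaw":94}
  ],
  "newtons": 20
}}

```text
time: 1.4
tcp_pos: [507.1, -256.3, 312.9]
eef_rot: [[-0.418, 0.909, -0.001], [0.909, 0.418, 0.001], [0.001, -0.001, -1.0]]
ft_force: [-0.1, 0.2, -0.4]
opening: 94.0
finger_force: 0.0
```

Run:
```python
from h import *
d=grab('wrist','w2')
s=ctrl.get_state(); print({k:np.round(v,2).tolist() for k,v in s.items() if k in('time','tcp_pos','eef_rot','joints')})
print(w2p(d,[[550.1,-184.9,84],[499.7,-147.1,71],[535,-326,35],[528.8,-277.8,0]]).round())
```

```text
{'time': 1.45, 'joints': [-32.58, 7.69, 63.48, -0.0, 108.89, -57.41], 'tcp_pos': [506.78, -256.72, 312.9], 'eef_rot': [[-0.42, 0.91, -0.0], [0.91, 0.42, 0.0], [0.0, -0.0, -1.0]]}
[[377. 169.]
 [351. 118.]
 [314. 258.]
 [324. 219.]]
```

View pics/w2.png

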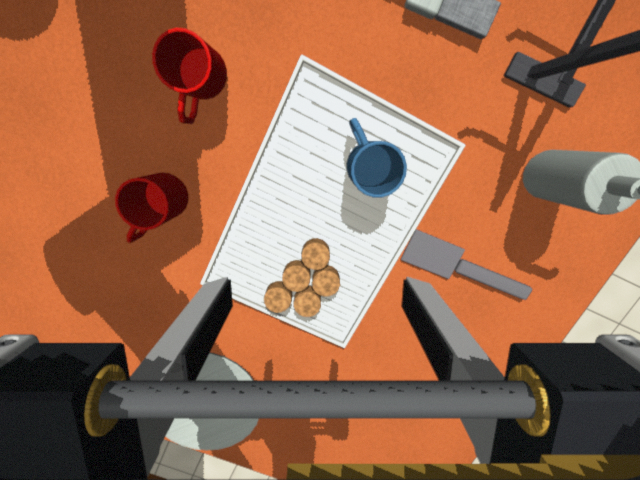

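The wrist view agrees with the top-view estimates. The mug centre is at (376,168), predicted (377,169), and the handle tip is at (353,120). I'll grasp mug1 across its handle plane.

Call:
{"method": "apply_moves", "body": {
  "commands": [
    {"xyz":[0.12,0.2,-0.35],"rotation":[0,0,0.0253],"jaw":94},
    {"xyz":[0.12,0.2,-0.35],"rotation":[0,0,0.0253],"jaw":94},
    {"xyz":[0.12,0.2,-0.35],"rotation":[0,0,0.0253],"jaw":94},
    {"xyz":[0,0,-0.4],"rotation":[0,0,0],"jaw":94},
    {"xyz":[0,0,-0.4],"rotation":[0,0,0],"jaw":94},
    {"xyz":[0,0,-0.4],"rotation":[0,0,0],"jaw":94},
    {"xyz":[0,0,0],"rotation":[0,0,0],"jaw":55},
    {"xyz":[0,0,0],"rotation":[0,0,0],"jaw":55},
    {"xyz":[0,0,0],"rotation":[0,0,0],"jaw":55},
    {"xyz":[0,0,0],"rotation":[0,0,0],"jaw":55}
  ],
  "newtons": 25
}}

```text
time: 2.7
tcp_pos: [551.7, -185.9, 46.6]
eef_rot: [[-0.783, 0.622, 0.006], [0.622, 0.783, -0.002], [-0.006, 0.002, -1.0]]
ft_force: [1.0, 0.7, 4.2]
opening: 62.5
finger_force: 25.0
```

Call:
{"method": "apply_moves", "body": {
  "commands": [
    {"xyz":[0,0,0.3],"rotation":[0,0,0],"jaw":55},
    {"xyz":[0,0,0.4],"rotation":[0,0,0],"jaw":55},
    {"xyz":[0,0,0.4],"rotation":[0,0,0],"jaw":55},
    {"xyz":[0,0,0.4],"rotation":[0,0,0],"jaw":55},
    {"xyz":[-0.09,0.4,0],"rotation":[0,0,-0.0275],"jaw":55},
    {"xyz":[-0.09,0.4,0],"rotation":[0,0,-0.0275],"jaw":55},
    {"xyz":[-0.09,0.4,0],"rotation":[0,0,-0.0275],"jaw":55},
    {"xyz":[-0.09,0.4,0],"rotation":[0,0,-0.0275],"jaw":55},
    {"xyz":[0,0,0],"rotation":[0,0,-0.0275],"jaw":55},
    {"xyz":[0,0,0],"rotation":[0,0,0],"jaw":55}
  ]
}}

```text
time: 3.95
tcp_pos: [506.0, 7.1, 223.8]
eef_rot: [[-0.039, 0.999, 0.0], [0.999, 0.039, -0.0], [-0.0, 0.0, -1.0]]
ft_force: [0.2, -0.2, -1.5]
opening: 62.2
finger_force: 25.0
```

Run:
```python
from h import *
d=grab('wrist','w3'); grab('top','t3')
s=ctrl.get_state(); print({k:np.round(v,2).tolist() for k,v in s.items() if k in('time','tcp_pos','eef_rot','joints','ft_force','opening')})
t=np.array(s['tcp_pos']); R=np.array(s['eef_rot']); zt=t[2]-37.6+75
c=[t[0],t[1],zt]; print('pred mug rim centre',w2p(d,[c]),'handle tip',w2p(d,[[t[0]+64*R[0,0],t[1]+64*R[1,0],zt-12]]), 'hooks',w2p(d,[[617.4,55.5,180]]))
```

```text
{'time': 4.05, 'joints': [-5.69, -0.76, 82.45, -0.02, 98.31, -7.86], 'tcp_pos': [506.26, 6.32, 223.53], 'eef_rot': [[-0.04, 1.0, -0.0], [1.0, 0.04, -0.0], [-0.0, -0.0, -1.0]], 'ft_force': [-0.17, 0.11, -2.7], 'opening': 61.98}
pred mug rim centre [[316.72013867 329.99970595]] handle tip [[316.63381211 181.90329332]] hooks [[495.81196195 199.22323423]]
```

View pics/w3.png

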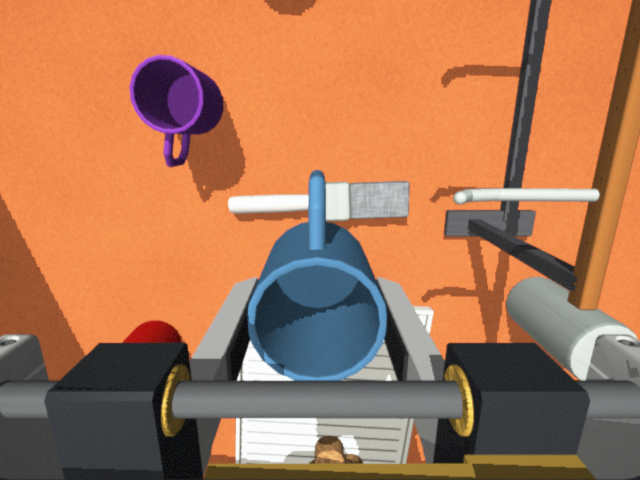

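The wrist view shows mug1 held with its rim at (318,318) and handle tip at (317,172), and the hook0 wire running from (460,197) to (598,194). I'll solve for the mug's offset in the hand and refine the hook position.

```bash
cat > fitmug.py <<'E'
from h import *
from scipy.optimize import least_squares
def fitmug(d,t,R,rim,tip,z0):
    # rim: pixel left,right,top,bottom outer extremes; tip: handle end pixel. unknown mug offset a(tool x), b(tool y), tilt about tool y, base height z
    th=np.linspace(0,2*np.pi,180); X,Y=R[:,0],R[:,1]; Z=np.array([0,0,1.])
    def res(q,full=False):
        a,b,zb,til=q; hx=X*np.cos(til)+Z*np.sin(til); up=Z*np.cos(til)-X*np.sin(til)
        o=np.array([t[0],t[1],0])+a*X+b*Y; o[2]=zb
        P=w2p(d,o+75*up+32*(np.cos(th)[:,None]*hx+np.sin(th)[:,None]*Y))
        h=w2p(d,[o+62*hx+62*up])[0]
        return np.r_[P[:,0].min()-rim[0],P[:,0].max()-rim[1],P[:,1].min()-rim[2],P[:,1].max()-rim[3],h-tip]
    r=least_squares(res,[0,0,z0,0]); q=r.x; print('a,b',q[:2].round(1),'base-tcp',(q[2]-t[2]).round(1),'tilt',np.degrees(q[3]).round(1),'res',r.fun.round(1)); return q
E
python3 - <<'E'
from fitmug import *
d=load('w3'); s=ctrl.get_state(); t=np.array(s['tcp_pos']); R=np.array(s['eef_rot'])
fitmug(d,t,R,(249,387,258,380),(317,173),t[2]-37)
# hook tip & wire at measured pixels
print('tip',p2w(d,[[461,197]],193).round(1),'wire near rail',p2w(d,[[590,194]],184).round(1))
x=np.array([.9993,.0373]);y=np.array([-.0373,.9993]);o=np.array([677.7,182.8])
print('pred tip',o-93*x-125*y,'pred wire @-10',o-10*x-125*y)
E
```

```text
a,b [10.6  0.4] base-tcp -38.0 tilt 5.2 res [-3.6  2.9 -2.3 -1.5  0.7  3.6]
tip [[589.8  58.  193. ]] wire near rail [[672.8  61.5 184. ]]
pred tip [589.4276  54.4186] pred wire @-10 [672.3695  57.5145]
```

```bash
python3 - <<'E'
from h import *
from scipy.optimize import least_squares
d=load('w3'); s=ctrl.get_state(); t=np.array(s['tcp_pos']); R=np.array(s['eef_rot']); X,Y=R[:,0],R[:,1]
th=np.linspace(0,2*np.pi,180)
def m(a,b,zb,r):
    o=np.array([t[0],t[1],zb])+a*X+b*Y
    P=w2p(d,o+[0,0,75]+r*(np.cos(th)[:,None]*X+np.sin(th)[:,None]*Y))
    H=w2p(d,[o+64*X+[0,0,z] for z in (20,38,56)]); return P,H
f=lambda q:(lambda P:np.r_[P[:,0].min()-249,P[:,0].max()-387,P[:,1].min()-258,P[:,1].max()-380])(m(*q,)[0])
for zb in (-42,-38,-34):
    r=least_squares(lambda q:f([q[0],q[1],t[2]+zb,q[2]]),[5,0,32]); print(zb,r.x.round(1),r.fun.round(1),m(r.x[0],r.x[1],t[2]+zb,32)[1].round().tolist())
E
python3 - <<'E'
import cv2
a=cv2.imread('pics/w3.png')[150:400,220:640];cv2.imwrite('pics/c4.png',cv2.resize(a,None,fx=1.9,fy=1.9,interpolation=2))
E
```

```text
-42 [ 1.3  0.6 31.2] [ 0.4 -0.4 -0.5  0.5] [[318.0, 169.0], [318.0, 172.0], [318.0, 176.0]]
-38 [ 3.6  0.6 30.3] [ 0.4 -0.4 -0.5  0.5] [[318.0, 166.0], [318.0, 168.0], [318.0, 172.0]]
-34 [ 5.8  0.6 29.5] [ 0.4 -0.4 -0.5  0.5] [[318.0, 162.0], [318.0, 164.0], [318.0, 167.0]]
```

View pics/c4.png

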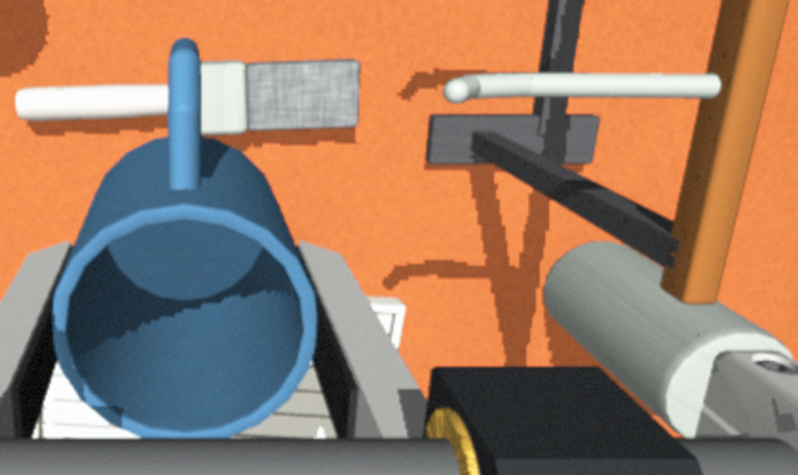

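Call:
{"method": "apply_moves", "body": {
  "commands": [
    {"xyz":[0,0,-0.24],"rotation":[0,0,0],"jaw":55},
    {"xyz":[0,0,0],"rotation":[0,0,0],"jaw":55},
    {"xyz":[0.2,0.008,0],"rotation":[0,0,0],"jaw":55},
    {"xyz":[0.2,0.008,0],"rotation":[0,0,0],"jaw":55},
    {"xyz":[0.2,0.008,0],"rotation":[0,0,0],"jaw":55},
    {"xyz":[0.2,0.008,0],"rotation":[0,0,0],"jaw":55},
    {"xyz":[0.14,0.008,0],"rotation":[0,0,0],"jaw":55},
    {"xyz":[0,0,0],"rotation":[0,0,0],"jaw":55}
  ]
}}

```text
time: 5.05
tcp_pos: [620.2, 10.9, 194.1]
eef_rot: [[-0.036, 0.999, -0.0], [0.999, 0.036, 0.0], [0.0, -0.0, -1.0]]
ft_force: [1.9, 1.1, -6.7]
opening: 61.5
finger_force: 25.0
```

Run:
```python
from h import *
d=grab('wrist','w4')
cv2.imwrite('pics/c5.png',cv2.imread('pics/w4.png')[60:460])
s=ctrl.get_state(); print({k:np.round(v,2).tolist() for k,v in s.items() if k in('time','tcp_pos','ft_force','opening')})
```

```text
{'time': 5.1, 'tcp_pos': [620.07, 10.98, 194.19], 'ft_force': [3.89, 0.25, -7.63], 'opening': 62.06}
```

View pics/c5.png

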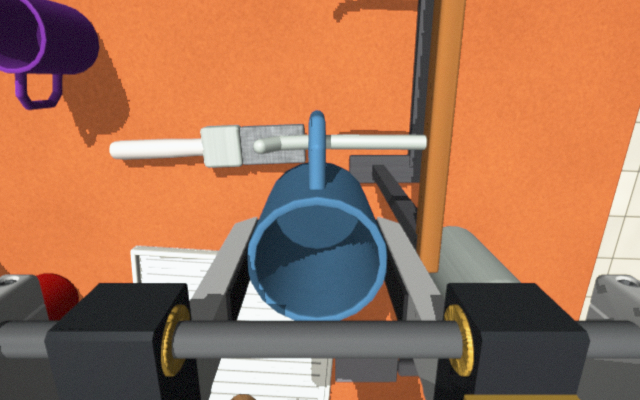

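The crop shows the hook wire (row 143) passing under the handle bar, which spans rows 112 to 188, so the wire is through the opening. Lowering next.

Call:
{"method": "apply_moves", "body": {
  "commands": [
    {"xyz":[0,0,-0.05],"rotation":[0,0,0],"jaw":55},
    {"xyz":[0,0,-0.05],"rotation":[0,0,0],"jaw":55},
    {"xyz":[0,0,-0.05],"rotation":[0,0,0],"jaw":55},
    {"xyz":[0,0,0],"rotation":[0,0,0],"jaw":55}
  ]
}}

```text
time: 5.6
tcp_pos: [618.5, 11.5, 176.0]
eef_rot: [[-0.036, 0.999, -0.001], [0.999, 0.036, 0.0], [0.0, -0.001, -1.0]]
ft_force: [0.2, 0.3, -2.4]
opening: 62.2
finger_force: 25.0
```

Call:
{"method": "apply_moves", "body": {
  "commands": [
    {"xyz":[0,0,-0.03],"rotation":[0,0,0],"jaw":55},
    {"xyz":[0,0,-0.03],"rotation":[0,0,0],"jaw":55},
    {"xyz":[0,0,0],"rotation":[0,0,0],"jaw":55},
    {"xyz":[0,0,0],"rotation":[0,0,0],"jaw":55}
  ]
}}

```text
time: 6.1
tcp_pos: [619.2, 11.5, 169.6]
eef_rot: [[-0.036, 0.999, 0.0], [0.999, 0.036, -0.0], [-0.0, 0.0, -1.0]]
ft_force: [0.4, -0.3, -2.5]
opening: 61.8
finger_force: 25.0
```

Call:
{"method": "apply_moves", "body": {
  "commands": [
    {"xyz":[0,0,-0.02],"rotation":[0,0,0],"jaw":55},
    {"xyz":[0,0,-0.02],"rotation":[0,0,0],"jaw":55},
    {"xyz":[0,0,0],"rotation":[0,0,0],"jaw":55}
  ]
}}

```text
time: 6.48
tcp_pos: [619.3, 11.4, 165.2]
eef_rot: [[-0.036, 0.999, 0.001], [0.999, 0.036, -0.0], [-0.0, 0.001, -1.0]]
ft_force: [-0.6, 0.0, -1.4]
opening: 62.3
finger_force: 25.0
```

Call:
{"method": "apply_moves", "body": {
  "commands": [
    {"xyz":[-0.01,0,0],"rotation":[0,0,0],"jaw":71},
    {"xyz":[0,0,0],"rotation":[0,0,0],"jaw":71},
    {"xyz":[0,0,0],"rotation":[0,0,0],"jaw":71},
    {"xyz":[0,0,0],"rotation":[0,0,0],"jaw":71},
    {"xyz":[0,0,0],"rotation":[0,0,0],"jaw":71},
    {"xyz":[0,0,0],"rotation":[0,0,0],"jaw":71},
    {"xyz":[0,0,0],"rotation":[0,0,0],"jaw":71},
    {"xyz":[0,0,0],"rotation":[0,0,0],"jaw":71}
  ]
}}

```text
time: 7.48
tcp_pos: [617.9, 11.5, 164.7]
eef_rot: [[-0.036, 0.999, 0.0], [0.999, 0.036, -0.0], [-0.0, 0.0, -1.0]]
ft_force: [-0.3, -0.8, 0.8]
opening: 71.1
finger_force: 0.0
```

Run:
```python
from h import *
d=grab('scene','s5')
a=cv2.imread('pics/s5.png')[170:390,230:430]; b=grab('wrist','w5')['image'][:,:,::-1]
a=cv2.resize(a,None,fx=1.9,fy=1.9); b=cv2.resize(b[60:420],None,fx=.65,fy=.65); c=np.zeros((418,800,3),np.uint8); c[:,:380]=a; c[:234,381:381+416]=b
cv2.imwrite('pics/c6.png',c)
```

```text
(no output)
```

View pics/c6.png

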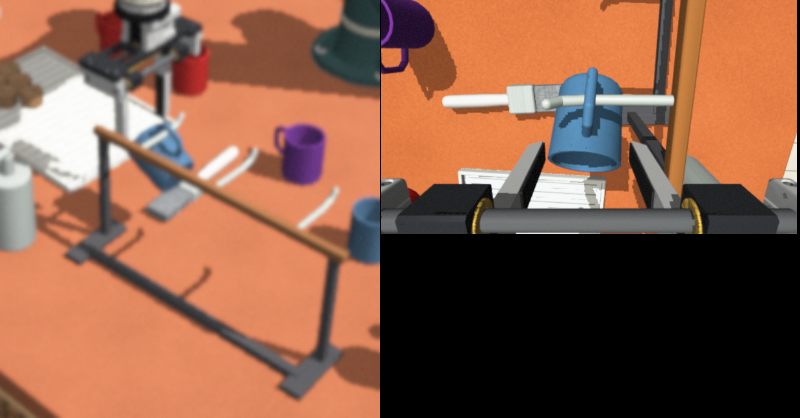

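The scene and wrist views show mug1 hanging on hook0 (swinging), clear of the fingers. Next I'll retreat upward and go to mug2.

Call:
{"method": "apply_moves", "body": {
  "commands": [
    {"xyz":[0,0,0.2],"rotation":[0,0,0],"jaw":71},
    {"xyz":[0,0,0.4],"rotation":[0,0,0],"jaw":71},
    {"xyz":[0,0,0.4],"rotation":[0,0,0.0253],"jaw":94},
    {"xyz":[-0.2,0.3,0],"rotation":[0,0,0.0253],"jaw":94},
    {"xyz":[-0.3,0.3,0],"rotation":[0,0,0.0253],"jaw":94},
    {"xyz":[-0.3,0.3,0],"rotation":[0,0,0.0253],"jaw":94},
    {"xyz":[-0.3,0.3,0],"rotation":[0,0,0.0253],"jaw":94},
    {"xyz":[-0.15,0.3,0],"rotation":[0,0,0.0253],"jaw":94},
    {"xyz":[0,0.3,0],"rotation":[0,0,0.0253],"jaw":94},
    {"xyz":[0,0.2,0],"rotation":[0,0,0.0253],"jaw":94}
  ]
}}

```text
time: 8.82
tcp_pos: [467.4, 253.0, 285.0]
eef_rot: [[-0.967, 0.254, 0.001], [0.254, 0.967, 0.001], [-0.001, 0.001, -1.0]]
ft_force: [1.0, -0.1, -1.0]
opening: 93.7
finger_force: 0.0
```

Run:
```python
from h import *
d=grab('wrist','w6')
s=ctrl.get_state(); print({k:np.round(v,2).tolist() for k,v in s.items() if k in('time','tcp_pos','eef_rot','joints')})
a=np.radians(165.1); c=np.array([449.7,291.1,0]); u=np.array([np.cos(a),np.sin(a),0])
print(w2p(d,[c+[0,0,75],c+64*u+[0,0,38]]).round())
# segment blue
im=d['image'].astype(int); m=((im[:,:,2]>im[:,:,0]+25)&(im[:,:,2]>60)).astype(np.uint8); m[330:]=0
n,l,st,ce=cv2.connectedComponentsWithStats(m); print([(st[i].tolist(),ce[i].round().tolist()) for i in range(1,n) if st[i,4]>200])
cv2.imwrite('pics/c7.png',d['image'][0:420,100:640,::-1])
```

```text
{'time': 8.88, 'joints': [22.44, 2.59, 72.19, 0.14, 105.18, -53.13], 'tcp_pos': [467.23, 255.14, 284.52], 'eef_rot': [[-0.97, 0.25, -0.0], [0.25, 0.97, 0.0], [0.0, 0.0, -1.0]]}
[[347. 189.]
 [345. 129.]]
[([323, 129, 57, 88, 2889], [350.0, 183.0]), ([128, 130, 86, 59, 1334], [177.0, 162.0])]
```

View pics/c7.png

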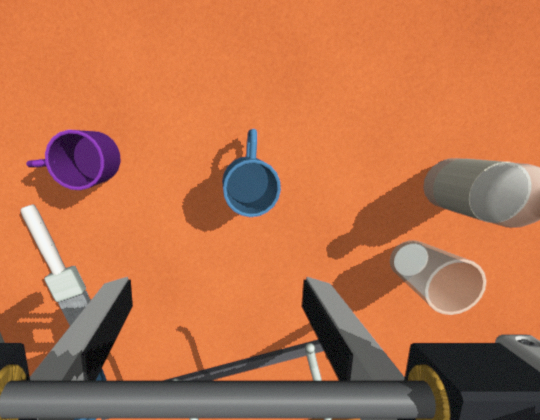

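Mug2's rim is at full-frame (351,188) and its handle tip at (353,130), about 4 mm from the estimate. Grasping with that correction.

Call:
{"method": "apply_moves", "body": {
  "commands": [
    {"xyz":[-0.05,0.12,-0.35],"rotation":[0,0,-0.003],"jaw":94},
    {"xyz":[-0.05,0.12,-0.35],"rotation":[0,0,-0.003],"jaw":94},
    {"xyz":[-0.05,0.12,-0.35],"rotation":[0,0,-0.003],"jaw":94},
    {"xyz":[0,0,-0.4],"rotation":[0,0,0],"jaw":94},
    {"xyz":[0,0,-0.4],"rotation":[0,0,0],"jaw":94},
    {"xyz":[0,0,-0.23],"rotation":[0,0,0],"jaw":94},
    {"xyz":[0,0,0],"rotation":[0,0,0],"jaw":94},
    {"xyz":[0,0,0],"rotation":[0,0,0],"jaw":55},
    {"xyz":[0,0,0],"rotation":[0,0,0],"jaw":55},
    {"xyz":[0,0,0],"rotation":[0,0,0],"jaw":55}
  ],
  "newtons": 25
}}

```text
time: 10.12
tcp_pos: [450.9, 295.1, 36.7]
eef_rot: [[-0.949, 0.315, 0.003], [0.315, 0.949, 0.001], [-0.002, 0.002, -1.0]]
ft_force: [0.7, -0.2, 0.6]
opening: 67.2
finger_force: 0.0
```

Call:
{"method": "apply_moves", "body": {
  "commands": [
    {"xyz":[0,0,0],"rotation":[0,0,0],"jaw":55},
    {"xyz":[0,0,0],"rotation":[0,0,0],"jaw":55},
    {"xyz":[0,0,0.3],"rotation":[0,0,0],"jaw":55},
    {"xyz":[0,0,0.4],"rotation":[0,0,-0.0276],"jaw":55},
    {"xyz":[0,0,0.4],"rotation":[0,0,-0.0276],"jaw":55},
    {"xyz":[0,0,0.4],"rotation":[0,0,-0.0276],"jaw":55},
    {"xyz":[0.1,-0.08,0],"rotation":[0,0,-0.0276],"jaw":55},
    {"xyz":[0.1,-0.08,0],"rotation":[0,0,-0.0276],"jaw":55},
    {"xyz":[0.1,-0.08,0],"rotation":[0,0,-0.0276],"jaw":55},
    {"xyz":[0.1,-0.08,0],"rotation":[0,0,-0.0276],"jaw":55}
  ]
}}

```text
time: 11.38
tcp_pos: [497.5, 255.5, 213.6]
eef_rot: [[-0.031, 1.0, -0.003], [1.0, 0.031, -0.002], [-0.001, -0.003, -1.0]]
ft_force: [0.7, -0.1, -2.5]
opening: 62.2
finger_force: 25.0
```

Call:
{"method": "apply_moves", "body": {
  "commands": [
    {"xyz":[0,0,0],"rotation":[0,0,0],"jaw":55},
    {"xyz":[0,0,0],"rotation":[0,0,0],"jaw":55}
  ]
}}

```text
time: 11.62
tcp_pos: [497.2, 256.4, 214.3]
eef_rot: [[-0.04, 0.999, -0.002], [0.999, 0.04, -0.0], [-0.0, -0.002, -1.0]]
ft_force: [-1.4, -0.6, -1.6]
opening: 62.2
finger_force: 25.0
```

Run:
```python
from h import *
d=grab('wrist','w7')
s=ctrl.get_state(); print({k:np.round(v,2).tolist() for k,v in s.items() if k in('time','tcp_pos','eef_rot','joints','ft_force','opening')})
t=np.array(s['tcp_pos']); R=np.array(s['eef_rot'])
print('pred rim centre',w2p(d,[[t[0],t[1],t[2]+35]]).round(),'pred handle (64,20)',w2p(d,[[t[0]+64*R[0,0],t[1]+64*R[1,0],t[2]-20]]).round(),'hook tip pred',w2p(d,[[580.1,304.3,193],[608.1,305.3,180]]).round())
cv2.imwrite('pics/c8.png',d['image'][100:420,200:640,::-1].repeat(1,0))
```

```text
{'time': 11.68, 'joints': [21.47, 6.18, 76.22, 0.01, 97.67, 19.22], 'tcp_pos': [497.22, 256.49, 214.62], 'eef_rot': [[-0.04, 1.0, -0.0], [1.0, 0.04, -0.0], [-0.0, -0.0, -1.0]], 'ft_force': [-0.6, -0.42, -2.28], 'opening': 62.33}
pred rim centre [[316. 326.]] pred handle (64,20) [[316. 170.]] hook tip pred [[465. 205.]
 [503. 201.]]
```

View pics/c8.png

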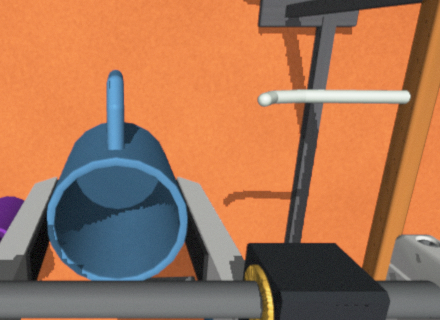

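Mug2 is held the same way as mug1 (rim columns 248–387, handle tip row 170). The hook2 tip is at (465,199). Same hooking sequence.

Call:
{"method": "apply_moves", "body": {
  "commands": [
    {"xyz":[0,0.01,-0.16],"rotation":[0,0,0],"jaw":55},
    {"xyz":[0,0,0],"rotation":[0,0,0],"jaw":55},
    {"xyz":[0.2,0.009,0],"rotation":[0,0,0],"jaw":55},
    {"xyz":[0.2,0.009,0],"rotation":[0,0,0],"jaw":55},
    {"xyz":[0.2,0.009,0],"rotation":[0,0,0],"jaw":55},
    {"xyz":[0.2,0.009,0],"rotation":[0,0,0],"jaw":55},
    {"xyz":[0.14,0.008,0],"rotation":[0,0,0],"jaw":55},
    {"xyz":[0,0,0],"rotation":[0,0,0],"jaw":55},
    {"xyz":[0,0,0],"rotation":[0,0,0],"jaw":55}
  ]
}}

```text
time: 12.8
tcp_pos: [610.8, 263.0, 194.1]
eef_rot: [[-0.037, 0.999, -0.0], [0.999, 0.037, -0.0], [-0.0, -0.0, -1.0]]
ft_force: [2.5, 2.1, -8.7]
opening: 62.3
finger_force: 25.0
```

Call:
{"method": "apply_moves", "body": {
  "commands": [
    {"xyz":[0,0,-0.05],"rotation":[0,0,0],"jaw":55},
    {"xyz":[0,0,-0.05],"rotation":[0,0,0],"jaw":55},
    {"xyz":[0,0,-0.05],"rotation":[0,0,0],"jaw":55},
    {"xyz":[0,0,-0.03],"rotation":[0,0,0],"jaw":55},
    {"xyz":[0,0,0],"rotation":[0,0,0],"jaw":55},
    {"xyz":[0,0,0],"rotation":[0,0,0],"jaw":55}
  ]
}}

```text
time: 13.55
tcp_pos: [610.9, 262.7, 174.6]
eef_rot: [[-0.037, 0.999, 0.001], [0.999, 0.037, 0.0], [0.0, 0.001, -1.0]]
ft_force: [-0.8, 0.2, -1.6]
opening: 62.4
finger_force: 25.0
```

Call:
{"method": "apply_moves", "body": {
  "commands": [
    {"xyz":[0,0,-0.03],"rotation":[0,0,0],"jaw":55},
    {"xyz":[0,0,-0.03],"rotation":[0,0,0],"jaw":55},
    {"xyz":[0,0,-0.02],"rotation":[0,0,0],"jaw":55},
    {"xyz":[0,0,0],"rotation":[0,0,0],"jaw":55},
    {"xyz":[0,0,0],"rotation":[0,0,0],"jaw":55}
  ]
}}

```text
time: 14.18
tcp_pos: [610.7, 262.7, 165.0]
eef_rot: [[-0.037, 0.999, 0.0], [0.999, 0.037, -0.0], [-0.0, 0.0, -1.0]]
ft_force: [-0.9, -0.5, -0.1]
opening: 62.2
finger_force: 25.0
```

Call:
{"method": "apply_moves", "body": {
  "commands": [
    {"xyz":[-0.01,0,0],"rotation":[0,0,0],"jaw":71},
    {"xyz":[0,0,0],"rotation":[0,0,0],"jaw":71},
    {"xyz":[0,0,0],"rotation":[0,0,0],"jaw":71},
    {"xyz":[0,0,0],"rotation":[0,0,0],"jaw":71},
    {"xyz":[0,0,0],"rotation":[0,0,0],"jaw":71},
    {"xyz":[0,0,0],"rotation":[0,0,0],"jaw":71},
    {"xyz":[0,0,0.2],"rotation":[0,0,0],"jaw":71},
    {"xyz":[0,0,0.4],"rotation":[0,0,0],"jaw":71},
    {"xyz":[0,0,0.4],"rotation":[0,0,0],"jaw":71},
    {"xyz":[0,0,0],"rotation":[0,0,0],"jaw":71}
  ]
}}

```text
time: 15.42
tcp_pos: [611.2, 263.3, 291.3]
eef_rot: [[-0.037, 0.999, 0.011], [0.999, 0.037, 0.004], [0.003, 0.011, -1.0]]
ft_force: [-0.4, -0.2, -0.4]
opening: 71.1
finger_force: 0.0
```

Run:
```python
from h import *
s=ctrl.get_state(); print({k:np.round(v,2).tolist() for k,v in s.items() if k in('time','tcp_pos','joints')})
d=grab('scene','s8')
a=cv2.imread('pics/s8.png')[170:390,220:460]; b=grab('wrist','w8')['image'][:,:,::-1]
a=cv2.resize(a,None,fx=1.7,fy=1.7); b=cv2.resize(b[0:420],None,fx=.6,fy=.6); c=np.zeros((374,800,3),np.uint8); c[:,:408]=a; c[:252,410:410+384]=b
cv2.imwrite('pics/c9.png',c)
```

```text
{'time': 15.42, 'joints': [18.43, 20.02, 51.0, -0.0, 108.33, 16.31], 'tcp_pos': [611.18, 263.3, 291.26]}
```

View pics/c9.png

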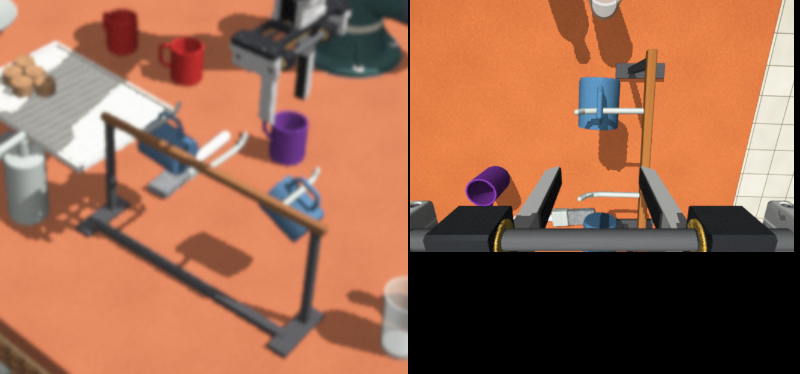

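The scene and wrist views show both blue mugs hanging on the outer hooks, with nothing disturbed. That used the last of the picture views, so from here I work from numeric detection. On to the corks.

Call:
{"method": "apply_moves", "body": {
  "commands": [
    {"xyz":[-0.09,-0.46,0.02],"rotation":[0,0,0],"jaw":71},
    {"xyz":[-0.09,-0.46,0.02],"rotation":[0,0,0],"jaw":71},
    {"xyz":[-0.09,-0.46,0.02],"rotation":[0,0,0],"jaw":71},
    {"xyz":[-0.09,-0.46,0.02],"rotation":[0,0,0],"jaw":71},
    {"xyz":[-0.09,-0.46,0.02],"rotation":[0,0,0],"jaw":71},
    {"xyz":[-0.09,-0.46,0.02],"rotation":[0,0,0],"jaw":71},
    {"xyz":[-0.09,-0.46,0.02],"rotation":[0,0,0],"jaw":71},
    {"xyz":[-0.09,-0.46,0.02],"rotation":[0,0,0],"jaw":71},
    {"xyz":[-0.09,-0.46,0.02],"rotation":[0,0,0],"jaw":71},
    {"xyz":[-0.09,-0.46,0],"rotation":[0,0,0],"jaw":71}
  ]
}}

```text
time: 16.77
tcp_pos: [500.4, -290.6, 303.8]
eef_rot: [[-0.037, 0.999, -0.003], [0.999, 0.037, 0.002], [0.003, -0.003, -1.0]]
ft_force: [0.3, 0.3, -0.8]
opening: 71.0
finger_force: 0.0
```

Call:
{"method": "apply_moves", "body": {
  "commands": [
    {"xyz":[0,0,0],"rotation":[0,0,0],"jaw":60},
    {"xyz":[0,0,0],"rotation":[0,0,0],"jaw":60}
  ]
}}

```text
time: 17.02
tcp_pos: [501.2, -288.6, 304.3]
eef_rot: [[-0.037, 0.999, -0.003], [0.999, 0.037, 0.003], [0.003, -0.002, -1.0]]
ft_force: [-0.6, -0.0, -0.8]
opening: 60.3
finger_force: 0.0
```

```bash
cat > corks.py <<'E'
from h import *
T=np.array([528.8,-277.8]); yw=np.radians(-1.91); RX=np.array([np.cos(yw),np.sin(yw)]); RY=np.array([-np.sin(yw),np.cos(yw)])
def tw(x,y,z=0): return np.r_[T+x*RX+y*RY,z]
def rect(d,S=2):  # rectify the cork-top plane z=35 to S px/mm over tray frame: col = (y+180)*S, row=(x+130)*S
    src=np.float32([w2p(d,[tw(x,y,35)])[0] for x,y in((-130,-180),(-130,180),(130,180),(130,-180))])
    dst=np.float32([(0,0),(360*S,0),(360*S,260*S),(0,260*S)])
    return cv2.warpPerspective(d['image'],cv2.getPerspectiveTransform(src,dst),(360*S,260*S),flags=cv2.INTER_CUBIC)
def find(d,S=2,thr=.55):
    r=rect(d,S); hsv=cv2.cvtColor(r,cv2.COLOR_RGB2HSV).astype(int)
    m=((hsv[:,:,0]<25)&(hsv[:,:,1]>70)&(hsv[:,:,2]>110)).astype(np.float32)
    b=int(18*S); m[:b]=0; m[-b:]=0; m[:,:b]=0; m[:,-b:]=0
    k=np.full((61*S//1,61*S//1),0,np.float32); c=k.shape[0]//2
    cv2.circle(k,(c,c),27*S,-0.35,-1); cv2.circle(k,(c,c),21*S,0.,-1); cv2.circle(k,(c,c),20*S,1,-1)
    q=cv2.filter2D(m,-1,k/k[k>0].sum(),borderType=cv2.BORDER_CONSTANT); out=[]
    while len(out)<8:
        _,v,_,(u,w)=cv2.minMaxLoc(q)
        if v<thr: break
        out.append((w/S-130,u/S-180,v)); cv2.circle(q,(u,w),34*S,-1,-1)
    return np.array(out),m
E
python3 - <<'E'
from corks import *
s=ctrl.get_state(); print(np.round(s['tcp_pos'],1),s['time'],np.round(s['joints'],1))
for n,d in (('top',grab('top','t9')),('wrist',grab('wrist','w9')),('old',load('w2'))):
    o,m=find(d); print(n,int(m.sum()/4)); [print(' tray',a[:2].round(1),'world',tw(*a[:2])[:2].round(1),a[2].round(2)) for a in o]
E
```

```text
[ 501.2 -288.6  304.3] 17.025 [-35.6   9.   62.9   0.  108.2 -37.7]
top 552
wrist 7880
 tray [  8. -43.] world [ 535.4 -321. ] 0.93
 tray [ -11. -126.] world [ 513.6 -403.4] 0.92
 tray [  30. -114.] world [ 555.  -392.7] 0.9
 tray [ 39.5 -73. ] world [ 565.8 -352.1] 0.9
 tray [ -2. -85.] world [ 524.  -362.7] 0.87
old 8784
 tray [  7. -42.] world [ 534.4 -320. ] 0.92
 tray [ -11.5 -126.5] world [ 513.1 -403.8] 0.91
 tray [  29.5 -114. ] world [ 554.5 -392.7] 0.9
 tray [ 39. -73.] world [ 565.3 -352.1] 0.89
 tray [ -2. -85.] world [ 524.  -362.7] 0.86
```

Detection is consistent across two wrist views: five corks. I'll leave the one at tray (-11,-126) in place and relocate the other four, starting with the one at (8,-43).

Call:
{"method": "apply_moves", "body": {
  "commands": [
    {"xyz":[0.14,-0.14,-0.4],"rotation":[0,0,0.0174],"jaw":58},
    {"xyz":[0.143,-0.138,-0.4],"rotation":[0,0,0.0173],"jaw":58},
    {"xyz":[0,0,-0.4],"rotation":[0,0,0],"jaw":58},
    {"xyz":[0,0,-0.4],"rotation":[0,0,0],"jaw":58},
    {"xyz":[0,0,-0.4],"rotation":[0,0,0],"jaw":58},
    {"xyz":[0,0,-0.3],"rotation":[0,0,0],"jaw":58},
    {"xyz":[0,0,-0.11],"rotation":[0,0,0],"jaw":58},
    {"xyz":[0,0,0],"rotation":[0,0,0],"jaw":30},
    {"xyz":[0,0,0],"rotation":[0,0,0],"jaw":30},
    {"xyz":[0,0,0],"rotation":[0,0,0],"jaw":30}
  ],
  "newtons": 12
}}

```text
time: 18.38
tcp_pos: [537.0, -323.4, 19.6]
eef_rot: [[-0.252, 0.968, 0.004], [0.968, 0.252, -0.002], [-0.003, 0.003, -1.0]]
ft_force: [0.7, 0.8, 2.4]
opening: 39.4
finger_force: 12.0
```

Call:
{"method": "apply_moves", "body": {
  "commands": [
    {"xyz":[0,0,0],"rotation":[0,0,0],"jaw":30}
  ]
}}

```text
time: 18.5
tcp_pos: [537.0, -323.4, 19.6]
eef_rot: [[-0.252, 0.968, 0.004], [0.968, 0.252, -0.002], [-0.003, 0.003, -1.0]]
ft_force: [-0.4, 0.8, 6.0]
opening: 39.6
finger_force: 12.0
```

Call:
{"method": "apply_moves", "body": {
  "commands": [
    {"xyz":[0,0,0.3],"rotation":[0,0,0],"jaw":30},
    {"xyz":[0,0,0.4],"rotation":[0,0,0],"jaw":30},
    {"xyz":[0.11,0.32,0],"rotation":[0,0,0],"jaw":30},
    {"xyz":[0.11,0.32,0],"rotation":[0,0,0],"jaw":30},
    {"xyz":[0.11,0.32,0],"rotation":[0,0,0],"jaw":30},
    {"xyz":[0.11,0.32,0],"rotation":[0,0,0],"jaw":30},
    {"xyz":[0,0,-0.4],"rotation":[0,0,0],"jaw":30},
    {"xyz":[0,0,-0.2],"rotation":[0,0,0],"jaw":30},
    {"xyz":[0,0,-0.08],"rotation":[0,0,0],"jaw":30},
    {"xyz":[0,0,0],"rotation":[0,0,0],"jaw":30}
  ]
}}

```text
time: 19.75
tcp_pos: [588.4, -169.3, 19.9]
eef_rot: [[-0.252, 0.968, 0.0], [0.968, 0.252, -0.0], [-0.0, 0.0, -1.0]]
ft_force: [0.3, 0.7, -0.6]
opening: 39.6
finger_force: 12.0
```

Call:
{"method": "apply_moves", "body": {
  "commands": [
    {"xyz":[0,0,-0.02],"rotation":[0,0,0],"jaw":30},
    {"xyz":[0,0,0],"rotation":[0,0,0],"jaw":58},
    {"xyz":[0,0,0],"rotation":[0,0,0],"jaw":58},
    {"xyz":[0,0,0.3],"rotation":[0,0,0],"jaw":58},
    {"xyz":[0,0,0.5],"rotation":[0,0,-0.0278],"jaw":58},
    {"xyz":[0,0,0.5],"rotation":[0,0,-0.0278],"jaw":58},
    {"xyz":[0,0,0.5],"rotation":[0,0,-0.0278],"jaw":58},
    {"xyz":[-0.12,-0.42,0],"rotation":[0,0,-0.0278],"jaw":58},
    {"xyz":[-0.12,-0.42,0],"rotation":[0,0,-0.0278],"jaw":58},
    {"xyz":[-0.12,-0.42,0],"rotation":[0,0,-0.0278],"jaw":58}
  ]
}}

```text
time: 21.0
tcp_pos: [544.7, -321.5, 233.5]
eef_rot: [[0.716, 0.698, 0.001], [0.698, -0.716, -0.001], [0.0, 0.001, -1.0]]
ft_force: [1.0, -0.1, -0.5]
opening: 58.2
finger_force: 0.0
```

Call:
{"method": "apply_moves", "body": {
  "commands": [
    {"xyz":[0,0,0],"rotation":[0,0,0],"jaw":58},
    {"xyz":[0,0,0],"rotation":[0,0,0],"jaw":58},
    {"xyz":[0,0,0],"rotation":[0,0,0],"jaw":58}
  ]
}}

```text
time: 21.38
tcp_pos: [545.7, -318.8, 233.3]
eef_rot: [[0.711, 0.703, 0.0], [0.703, -0.711, 0.0], [0.0, 0.0, -1.0]]
ft_force: [-0.1, 0.1, -0.0]
opening: 57.9
finger_force: 0.0
```

```bash
cat > look.py <<'E'
from corks import *
import sys
s=ctrl.get_state(); R=np.array(s['eef_rot']); print(np.round(s['tcp_pos'],1),s['time'],'phi',np.degrees(np.arctan2(R[1,1],R[0,1])).round(1),'j6',np.round(s['joints'][5],1))
o,m=find(grab('wrist',sys.argv[1]),thr=.45); [print(' tray',a[:2].round(1),'world',tw(*a[:2])[:2].round(1),a[2].round(2)) for a in o]
E
python3 look.py w10
```

```text
[ 545.7 -318.8  233.3] 21.375 phi -45.3 j6 9.9
 tray [ 40.5 -73. ] world [ 566.8 -352.1] 0.92
 tray [ 57.5 109.5] world [ 589.9 -170.3] 0.92
 tray [ -10.  -126.5] world [ 514.6 -403.9] 0.91
 tray [  31.  -114.5] world [ 556.  -393.3] 0.91
 tray [ -0.5 -85.5] world [ 525.5 -363.2] 0.89
```

Call:
{"method": "apply_moves", "body": {
  "commands": [
    {"xyz":[0.085,-0.139,-0.4],"rotation":[0,0,0],"jaw":58},
    {"xyz":[0.085,-0.139,-0.4],"rotation":[0,0,0],"jaw":58},
    {"xyz":[0,0,-0.4],"rotation":[0,0,0],"jaw":58},
    {"xyz":[0,0,-0.4],"rotation":[0,0,0],"jaw":58},
    {"xyz":[0,0,-0.21],"rotation":[0,0,0],"jaw":58},
    {"xyz":[0,0,0],"rotation":[0,0,0],"jaw":58},
    {"xyz":[0,0,0],"rotation":[0,0,0],"jaw":30},
    {"xyz":[0,0,0],"rotation":[0,0,0],"jaw":30},
    {"xyz":[0,0,0],"rotation":[0,0,0],"jaw":30},
    {"xyz":[0,0,0],"rotation":[0,0,0],"jaw":30}
  ]
}}

```text
time: 22.68
tcp_pos: [566.6, -354.1, 18.1]
eef_rot: [[0.712, 0.702, 0.003], [0.702, -0.712, -0.002], [0.001, 0.003, -1.0]]
ft_force: [0.5, 1.2, 5.9]
opening: 39.4
finger_force: 12.0
```

Call:
{"method": "apply_moves", "body": {
  "commands": [
    {"xyz":[0,0,0.3],"rotation":[0,0,0],"jaw":30},
    {"xyz":[0,0,0.4],"rotation":[0,0,0],"jaw":30},
    {"xyz":[0.095,0.375,0],"rotation":[0,0,0],"jaw":30},
    {"xyz":[0.095,0.375,0],"rotation":[0,0,0],"jaw":30},
    {"xyz":[0,0,0],"rotation":[0,0,0],"jaw":30},
    {"xyz":[0,0,-0.4],"rotation":[0,0,0],"jaw":30},
    {"xyz":[0,0,-0.2],"rotation":[0,0,0],"jaw":30},
    {"xyz":[0,0,-0.09],"rotation":[0,0,0],"jaw":30},
    {"xyz":[0,0,0],"rotation":[0,0,0],"jaw":30}
  ]
}}

```text
time: 23.8
tcp_pos: [587.9, -264.5, 17.1]
eef_rot: [[0.713, 0.701, -0.0], [0.701, -0.713, -0.0], [-0.001, -0.0, -1.0]]
ft_force: [0.3, -0.5, -0.8]
opening: 39.7
finger_force: 12.0
```

Call:
{"method": "apply_moves", "body": {
  "commands": [
    {"xyz":[0,0,0],"rotation":[0,0,0],"jaw":58},
    {"xyz":[0,0,0],"rotation":[0,0,0],"jaw":58},
    {"xyz":[0,0,0.3],"rotation":[0,0,0],"jaw":58},
    {"xyz":[0,0,0.5],"rotation":[0,0,0.0283],"jaw":58},
    {"xyz":[0,0,0.5],"rotation":[0,0,0.0283],"jaw":58},
    {"xyz":[0,0,0.5],"rotation":[0,0,0.0283],"jaw":58},
    {"xyz":[-0.25,-0.3,0],"rotation":[0,0,0.0283],"jaw":58},
    {"xyz":[-0.25,-0.3,0],"rotation":[0,0,0.0283],"jaw":58},
    {"xyz":[0,0,0],"rotation":[0,0,0.0283],"jaw":58},
    {"xyz":[0,0,0],"rotation":[0,0,0],"jaw":58}
  ]
}}

```text
time: 25.05
tcp_pos: [528.0, -336.2, 233.5]
eef_rot: [[-0.267, 0.964, 0.001], [0.964, 0.267, -0.0], [-0.001, 0.001, -1.0]]
ft_force: [0.2, -0.8, -0.3]
opening: 57.7
finger_force: 0.0
```

```bash
python3 look.py w11
```

```text
[ 528.  -336.2  233.5] 25.05 phi 15.5 j6 -53.2
 tray [57.5 14. ] world [ 586.7 -265.7] 0.95
 tray [ 56.5 109.5] world [ 588.9 -170.2] 0.93
 tray [ -11.  -126.5] world [ 513.6 -403.9] 0.92
 tray [  30. -114.] world [ 555.  -392.7] 0.92
 tray [ -1.5 -84. ] world [ 524.5 -361.7] 0.91
```

Call:
{"method": "apply_moves", "body": {
  "commands": [
    {"xyz":[-0.013,-0.106,-0.4],"rotation":[0,0,0],"jaw":58},
    {"xyz":[-0.013,-0.106,-0.4],"rotation":[0,0,0],"jaw":58},
    {"xyz":[0,0,-0.4],"rotation":[0,0,0],"jaw":58},
    {"xyz":[0,0,-0.4],"rotation":[0,0,0],"jaw":58},
    {"xyz":[0,0,-0.21],"rotation":[0,0,0],"jaw":58},
    {"xyz":[0,0,0],"rotation":[0,0,0],"jaw":58},
    {"xyz":[0,0,0],"rotation":[0,0,0],"jaw":30},
    {"xyz":[0,0,0],"rotation":[0,0,0],"jaw":30},
    {"xyz":[0,0,0],"rotation":[0,0,0],"jaw":30},
    {"xyz":[0,0,0],"rotation":[0,0,0],"jaw":30}
  ]
}}

```text
time: 26.35
tcp_pos: [526.3, -361.8, 18.1]
eef_rot: [[-0.27, 0.963, 0.003], [0.963, 0.27, -0.002], [-0.003, 0.002, -1.0]]
ft_force: [0.0, 0.6, 6.3]
opening: 39.5
finger_force: 12.0
```

Call:
{"method": "apply_moves", "body": {
  "commands": [
    {"xyz":[0,0,0.3],"rotation":[0,0,0],"jaw":30},
    {"xyz":[0,0,0.4],"rotation":[0,0,0],"jaw":30},
    {"xyz":[-0.11,0.4,0],"rotation":[0,0,0],"jaw":30},
    {"xyz":[-0.11,0.4,0],"rotation":[0,0,0],"jaw":30},
    {"xyz":[-0.11,0.4,0],"rotation":[0,0,0],"jaw":30},
    {"xyz":[-0.11,0.42,0],"rotation":[0,0,0],"jaw":30},
    {"xyz":[0,0,-0.4],"rotation":[0,0,0],"jaw":30},
    {"xyz":[0,0,-0.2],"rotation":[0,0,0],"jaw":30},
    {"xyz":[0,0,-0.09],"rotation":[0,0,0],"jaw":30},
    {"xyz":[0,0,0],"rotation":[0,0,0],"jaw":30}
  ]
}}

```text
time: 27.6
tcp_pos: [472.2, -166.8, 17.0]
eef_rot: [[-0.27, 0.963, -0.0], [0.963, 0.27, 0.0], [0.0, -0.0, -1.0]]
ft_force: [0.5, -0.7, -0.1]
opening: 39.8
finger_force: 12.0
```

Call:
{"method": "apply_moves", "body": {
  "commands": [
    {"xyz":[0,0,0],"rotation":[0,0,0],"jaw":58},
    {"xyz":[0,0,0],"rotation":[0,0,0],"jaw":58},
    {"xyz":[0,0,0.3],"rotation":[0,0,0],"jaw":58},
    {"xyz":[0,0,0.5],"rotation":[0,0,-0.0285],"jaw":58},
    {"xyz":[0,0,0.5],"rotation":[0,0,-0.0285],"jaw":58},
    {"xyz":[0,0,0.5],"rotation":[0,0,-0.0285],"jaw":58},
    {"xyz":[0.15,-0.45,0],"rotation":[0,0,-0.0285],"jaw":58},
    {"xyz":[0.15,-0.45,0],"rotation":[0,0,-0.0285],"jaw":58},
    {"xyz":[0.15,-0.45,0],"rotation":[0,0,-0.0285],"jaw":58},
    {"xyz":[0,0,0],"rotation":[0,0,0],"jaw":58}
  ]
}}

```text
time: 28.85
tcp_pos: [526.3, -332.0, 230.5]
eef_rot: [[0.721, 0.693, -0.003], [0.693, -0.721, 0.001], [-0.001, -0.003, -1.0]]
ft_force: [-0.1, -0.3, 0.1]
opening: 58.1
finger_force: 0.0
```

Call:
{"method": "apply_moves", "body": {
  "commands": [
    {"xyz":[0,0,0],"rotation":[0,0,0],"jaw":58}
  ]
}}

```text
time: 28.98
tcp_pos: [526.3, -328.2, 233.0]
eef_rot: [[0.717, 0.697, -0.0], [0.697, -0.717, 0.001], [0.0, -0.001, -1.0]]
ft_force: [0.1, -0.0, 0.5]
opening: 58.2
finger_force: 0.0
```

```bash
python3 look.py w12
```

```text
[ 526.3 -328.2  233. ] 28.975 phi -45.8 j6 8.6
 tray [  30.5 -114. ] world [ 555.5 -392.8] 0.94
 tray [  -9.5 -126. ] world [ 515.1 -403.4] 0.92
 tray [59. 14.] world [ 588.2 -265.8] 0.92
 tray [ 57.5 109. ] world [ 589.9 -170.8] 0.92
 tray [-58.  106.5] world [ 474.4 -169.4] 0.92
```

Call:
{"method": "apply_moves", "body": {
  "commands": [
    {"xyz":[0.12,-0.27,-0.3],"rotation":[0,0,0],"jaw":58},
    {"xyz":[0.119,-0.27,-0.3],"rotation":[0,0,0],"jaw":58},
    {"xyz":[0,0,-0.4],"rotation":[0,0,0],"jaw":58},
    {"xyz":[0,0,-0.4],"rotation":[0,0,0],"jaw":58},
    {"xyz":[0,0,-0.41],"rotation":[0,0,0],"jaw":58},
    {"xyz":[0,0,0],"rotation":[0,0,0],"jaw":58},
    {"xyz":[0,0,0],"rotation":[0,0,0],"jaw":30},
    {"xyz":[0,0,0],"rotation":[0,0,0],"jaw":30},
    {"xyz":[0,0,0],"rotation":[0,0,0],"jaw":30},
    {"xyz":[0,0,0],"rotation":[0,0,0],"jaw":30}
  ]
}}

```text
time: 30.28
tcp_pos: [556.4, -394.1, 19.1]
eef_rot: [[0.718, 0.696, 0.004], [0.696, -0.718, -0.002], [0.001, 0.004, -1.0]]
ft_force: [-0.5, 1.8, 5.9]
opening: 39.6
finger_force: 12.0
```

Call:
{"method": "apply_moves", "body": {
  "commands": [
    {"xyz":[0,0,0.3],"rotation":[0,0,0],"jaw":30},
    {"xyz":[0,0,0.4],"rotation":[0,0,0],"jaw":30},
    {"xyz":[-0.24,0.36,0],"rotation":[0,0,0],"jaw":30},
    {"xyz":[-0.24,0.37,0],"rotation":[0,0,0],"jaw":30},
    {"xyz":[-0.24,0.37,0],"rotation":[0,0,0],"jaw":30},
    {"xyz":[0,0,0],"rotation":[0,0,0],"jaw":30},
    {"xyz":[0,0,-0.4],"rotation":[0,0,0],"jaw":30},
    {"xyz":[0,0,-0.2],"rotation":[0,0,0],"jaw":30},
    {"xyz":[0,0,-0.09],"rotation":[0,0,0],"jaw":30},
    {"xyz":[0,0,0],"rotation":[0,0,0],"jaw":30}
  ]
}}

```text
time: 31.52
tcp_pos: [469.5, -262.5, 17.6]
eef_rot: [[0.718, 0.696, 0.001], [0.696, -0.718, -0.001], [0.0, 0.001, -1.0]]
ft_force: [-0.1, 0.1, -0.3]
opening: 39.5
finger_force: 12.0
```

Call:
{"method": "apply_moves", "body": {
  "commands": [
    {"xyz":[0,0,0],"rotation":[0,0,0],"jaw":58},
    {"xyz":[0,0,0],"rotation":[0,0,0],"jaw":58},
    {"xyz":[0,0,0.3],"rotation":[0,0,0],"jaw":58},
    {"xyz":[0,0,0.5],"rotation":[0,0,0.0278],"jaw":58},
    {"xyz":[0,0,0.5],"rotation":[0,0,0.0278],"jaw":58},
    {"xyz":[0,0,0.5],"rotation":[0,0,0.0278],"jaw":58},
    {"xyz":[0,0,0.5],"rotation":[0,0,0.0278],"jaw":58},
    {"xyz":[0.2,-0.2,0],"rotation":[0,0,0.0278],"jaw":58},
    {"xyz":[0,0,0],"rotation":[0,0,0],"jaw":58},
    {"xyz":[0,0,0],"rotation":[0,0,0],"jaw":58}
  ]
}}

```text
time: 32.78
tcp_pos: [492.1, -285.0, 292.2]
eef_rot: [[-0.071, 0.997, -0.002], [0.997, 0.071, 0.001], [0.002, -0.002, -1.0]]
ft_force: [0.3, 0.2, 0.2]
opening: 57.8
finger_force: 0.0
```

```bash
python3 look.py w13
python3 - <<'E'
from h import *
d=grab('top','t13'); im=d['image'].astype(int); m=((im[:,:,2]>im[:,:,0]+20)&(im[:,:,2]>50)&(im[:,:,1]>im[:,:,0])).astype(np.uint8); m[360:]=0
n,l,st,ce=cv2.connectedComponentsWithStats(m); print('blue',[(st[i].tolist(),p2w(d,ce[i:i+1],145)[0].round().tolist()) for i in range(1,n) if st[i,4]>60])
E
```

```text
[ 492.1 -285.   292.2] 32.775 phi 4.1 j6 -39.9
 tray [57.5 15. ] world [ 586.8 -264.7] 0.96
 tray [-59.   12.5] world [ 470.2 -263.3] 0.96
 tray [ 56. 110.] world [ 588.4 -169.7] 0.95
 tray [-58. 107.] world [ 474.4 -168.9] 0.94
 tray [ -11.  -125.5] world [ 513.6 -402.9] 0.94
blue [([268, 209, 33, 22, 557], [615.0, 49.0, 145.0]), ([170, 210, 35, 23, 554], [606.0, 299.0, 145.0]), ([375, 212, 129, 132, 4464], [494.0, -361.0, 145.0]), ([350, 318, 63, 42, 1553], [306.0, -208.0, 145.0])]
```

Call:
{"method": "apply_moves", "body": {
  "commands": [
    {"xyz":[0,0,0],"rotation":[0,0,0],"jaw":58},
    {"xyz":[0,0,0],"rotation":[0,0,0],"jaw":58},
    {"xyz":[0,0,0],"rotation":[0,0,0],"jaw":58},
    {"xyz":[0,0,0],"rotation":[0,0,0],"jaw":58},
    {"xyz":[0,0,0],"rotation":[0,0,0],"jaw":58},
    {"xyz":[0,0,0],"rotation":[0,0,0],"jaw":58},
    {"xyz":[0,0,0],"rotation":[0,0,0],"jaw":58},
    {"xyz":[0,0,0],"rotation":[0,0,0],"jaw":58},
    {"xyz":[0,0,0],"rotation":[0,0,0],"jaw":58},
    {"xyz":[0,0,0],"rotation":[0,0,0],"jaw":58}
  ]
}}

```text
time: 34.12
tcp_pos: [492.7, -285.4, 293.1]
eef_rot: [[-0.073, 0.997, 0.0], [0.997, 0.073, 0.0], [0.0, 0.0, -1.0]]
ft_force: [0.2, 0.2, -0.0]
opening: 58.0
finger_force: 0.0
```

Call:
{"method": "apply_moves", "body": {
  "commands": [
    {"xyz":[0,0,0],"rotation":[0,0,0],"jaw":58},
    {"xyz":[0,0,0],"rotation":[0,0,0],"jaw":58},
    {"xyz":[0,0,0],"rotation":[0,0,0],"jaw":58},
    {"xyz":[0,0,0],"rotation":[0,0,0],"jaw":58},
    {"xyz":[0,0,0],"rotation":[0,0,0],"jaw":58},
    {"xyz":[0,0,0],"rotation":[0,0,0],"jaw":58},
    {"xyz":[0,0,0],"rotation":[0,0,0],"jaw":58},
    {"xyz":[0,0,0],"rotation":[0,0,0],"jaw":58},
    {"xyz":[0,0,0],"rotation":[0,0,0],"jaw":58},
    {"xyz":[0,0,0],"rotation":[0,0,0],"jaw":58}
  ]
}}

```text
time: 35.38
tcp_pos: [492.7, -285.5, 293.1]
eef_rot: [[-0.073, 0.997, 0.0], [0.997, 0.073, -0.0], [-0.0, 0.0, -1.0]]
ft_force: [-0.6, 0.4, -0.2]
opening: 57.5
finger_force: 0.0
```

```bash
python3 look.py w14
python3 - <<'E'
from h import *
a=load('t13')['image'][200:240,150:310].astype(int)
for n in ('t14','t15'):
    b=grab('top',n)['image'][200:240,150:310].astype(int); D=np.abs(a-b).sum(2); print(n,'rack changed px',int((D>90).sum())); a=b
s1=load('s8')['image'][180:300,260:430].astype(int); 
b=grab('scene','s15')['image'].astype(int)[180:300,260:430]; m=lambda i:((i[:,:,2]>i[:,:,0]+20)&(i[:,:,1]>i[:,:,0])&(i[:,:,2]>50)).astype(np.uint8)
n,l,st,ce=cv2.connectedComponentsWithStats(m(b)); print([(st[i].tolist()) for i in range(1,n) if st[i,4]>60])
E
```

```text
[ 492.7 -285.5  293.1] 35.375 phi 4.2 j6 -40.0
 tray [57.5 15. ] world [ 586.8 -264.7] 0.96
 tray [-59.   12.5] world [ 470.2 -263.3] 0.95
 tray [ 56. 110.] world [ 588.4 -169.7] 0.95
 tray [ -11.  -125.5] world [ 513.6 -402.9] 0.94
 tray [-58. 107.] world [ 474.4 -168.9] 0.93
t14 rack changed px 0
t15 rack changed px 0
[[138, 18, 31, 15, 167], [43, 54, 29, 25, 270], [40, 73, 26, 19, 141], [122, 97, 12, 10, 82], [131, 96, 22, 24, 223]]
```

All five corks are stationary and at least 94 mm apart inside the rim. Both mugs hang still on hook0 and hook2. Handing in.

```bash
python3 -c "
from rig import job; print(job.close_job())"
```

```text
the job is handed in; nothing more can be done
None
```

The job is handed in, though no verdict came back: both blue mugs were hanging still on the two outer hooks, and the five cork stoppers lay in the tray with middles at least 94 mm apart.

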